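# Bolt the vented shoe chest

### The job

Two small wooden shoe chests stand on the cobbler's bench, each with its barrel bolt drawn back and the bolt's handle standing up. Bolt the chest whose lid has the row of three round vent holes: slide its bolt fully across into the keeper, then turn the handle down into the notch so that it lies flat. Leave the bolt of the other chest, the one with the bow handle on its lid, as it is.

Things in the scene. Friction and masses are not known exactly. Their poses are not given: they have to be found in the camera images.
- chest: Chest to bolt: closed wooden box fixed to the bench, 200 (x) by 280 (y) by 100 mm high, three round 38 mm vents in its lid. Origin: centre of underside; z up, front face at x = -100 mm (robot's side). Steel bolt along y, axis at x = -70, z = 122 mm, slides to -y into the keeper. In front of it, at x = -90 mm, a 5 mm rail 32 mm high, with one notch, open at the top, from y = -8 to +22 mm.
- bolt_knob (a point): Centre of the 20 mm steel ball ending the bolt's handle, a straight 10 mm bar; 55 mm from the bolt's axis. Axes: z outward along the handle, y along the bolt (the chest's y). In the chest's frame (mm): x = -70 - 55 sin a, y = 55 - s, z = 122 + 55 cos a, where s is joint bolt in mm and a is joint bolt_handle. Lying in the notch it overhangs the chest's front by 25 mm.
- bolt (a joint): Slide of the bolt in m: 0 drawn back, 0.055 fully across (end stop, bar through the keeper). Starts between 0 and 0.012, stays where it is left, takes about 2 N to slide. The handle fits the notch from 0.040 to 0.055.
- bolt_handle (a joint): Turn of the handle about the bolt's axis in rad: 0 straight up, positive leaning to the chest's front (-x), 1.57 lying level in the notch (stop), -0.35 rear stop. Starts between -0.2 and 0.3; slight friction (about 1 N at the ball) keeps it where it is left. Away from the notch the rail stops it at about 0.8.
- bolt2_knob (a point): The same ball on the handle of the other chest's bolt, which must stay as it is. That chest is alike but has a dark bow handle, 130 mm long, on its lid in place of the vents.

How it is judged:
By the outcome, as a careful person would: the job done as asked, in the order asked, and still so for the second after the job is handed in, with the robot touching nothing.
It also fails if it takes over 32 s, if anything falls off the work surface, if the arm or the gripper's body presses on something with over 40 N, if the wrist force passes 120 N, or if a joint passes its speed limit or range.

### The arm

A 6-joint arm with a two-finger parallel gripper is mounted at the origin on the work surface. World frame = base frame: x ahead of the robot, y to its left, z up, the work surface at z = 0. Lengths are in m, angles in rad, forces in N, time in s.
With the tool pointing down it reaches from about 0.375 to 0.9 m from the base axis. Payload 3.1 kg.
Tool frame: the origin (TCP) lies midway between the tips of the shut fingers; the grasp point (between the pads) lies 19 mm behind it; x points along the fingers, y is the direction in which the jaws open and shut, and the axes are right-handed (so a half turn about x gives the same grasp; the last joint's range is limited). The gripper opens to 87 mm and grips with 3 to 60 N. Pads are 19 mm wide; open, the fingers measure 117 mm over their backs; the gripper's body (75 mm by 190 mm) begins 51 mm behind the grasp point.
Start: joints at [1.123, 0.527, 1.433, -0, 1.181, -0.178], TCP at [0.166, 0.603, 0.223] pointing down, gripper open.
Joint ranges: [-3.08, 3.08], [-0.75, 2.2], [0.22, 2.44], [-1.43, 4.57], [0, 2.65], [-2.85, 2.85]. Speed limits (rad/s): [2.79, 2.79, 3.14, 3.14, 3.14, 3.14].

### API

Orientations are given as a unit quaternion [x, y, z, w].
In Python, from rig import get_obs, imaging, robot gives the robot as it stands.
- The arm moves only by the shell command python3 -m inch 'ROWS' [FORCE]. ROWS is JSON, a list of rows, each a list of 3 entries, a list of its own where there are three numbers: the finger opening in mm, from 0 to 87, then the shift along the tool's x, y, z in mm, then the turn, a rotation vector about the tool's x, y, z in degrees. In form: [[grip, [dx, dy, dz], [wx, wy, wz]], ...]. A call has 1 to 12 rows; each row shifts and turns the pose as measured when the row begins, along the tool's axes as they then stand; what a row does not reach is not made up. A row lasts 1/8 s, in which the tool goes at most 62.5 mm and 10.7 degrees, less where a joint would pass 70% of its speed; a pose out of reach is approached as far as the arm can. A call with a gripper value outside its range is refused whole. The fingers move at their own pace and stop on an object; FORCE is the grip in N (left out, the last holds). Time passes only in rows, so rows that do not move let the fingers close. It gives the time, the measured TCP pose, the force and the opening at its end, in the units of the state.
- get_obs(): the state, without advancing time (a new reading comes with each control period).
- imaging.camera(name): name is "scene" or "top"; returns the picture (480x640x3 uint8, red, green, blue); there is no depth.
- imaging.camera_params(name): a dict with "camera_matrix" (3x3 intrinsics, pixels), "xyz" and "rotation" of the camera in the world. Camera axes: x right, y down, z forward; pixel columns grow to the right and rows downward; lengths in m; the calibration is good to about 2 mm. A picture is of the moment at which its call begins. camera_params takes no time and is no camera call.
- robot.hand_in(): hands the job in, once; it reports no verdict.
Trained networks look in the newest picture that a camera, given by its name, has taken for a name from the list of things; names that differ only in an ending like _2 or _b are one class to them, and where a whole thing is asked for, a point or a joint stands for the part that bears it (a point fixed in the world has none). Each returns a list of dicts, best first, with "confidence" (0 to 1); they miss things now and then, are a little off and sometimes report something else, mostly with a low value. They report only what shows in the picture. A call takes as long as a camera call.
- imaging.cut_out(camera, target): "pixels" (480x640 bool, what is visible of it) and "box" ([centre column, centre row, width, height] in pixels, round what is visible of it).
- imaging.tip_of(camera, target): "pixel" ([column, row] in pixels: a listed point, or the origin of a listed thing).
The state is a dict: "time": time; "q": joint angles; "joint_velocities": joint speeds; "joint_torque": joint torques, N m; "position": TCP position; "tool_rot": TCP orientation; "ft_force": force on the tool from outside, world axes, zero at the start; "moment": the same for the moment, N m; "grip_width": finger opening in m.
Only numpy, scipy, OpenCV 4.12 (cv2) and the standard library are available. Lean on these libraries where they do the work, as an engineer would, in place of code of your own. Each camera call takes 0.05 s, during which the arm holds its last target. There are 200 camera calls.

## Working session

There is one attempt and no reset: what is moved stays moved. The work goes in short steps, Python scripts to look and compute and a shell command to move; the robot and the scene stay as the last step left them, time stands still between calls to the robot, and variables do not carry over. Pictures are saved under pics/ and viewed, about 8 in all and at most 12, crops included, and the job is handed in when it is done.

```bash
mkdir -p pics; ls; python3 - <<'E'
from rig import get_obs, imaging, robot
import cv2,numpy as np
for c in ("scene","top"):
    im=imaging.camera(c); cv2.imwrite(f"pics/{c}0.png",im[:,:,::-1])
    p=imaging.camera_params(c); print(c,{k:np.round(v,4).tolist() for k,v in p.items()})
    for t in ("chest","bolt_knob","bolt2_knob"):
        print(t,[(np.round(d["pixel"],1).tolist(),round(d["confidence"],2)) for d in imaging.tip_of(c,t)])
o=get_obs();print(o["time"],o["position"],o["tool_rot"])
E
```

```text
pics
scene {'camera_matrix': [[451.3162, 0.0, 321.5354], [0.0, 451.3162, 243.7886], [0.0, 0.0, 1.0]], 'xyz': [0.9125, -0.0118, 0.6889], 'rotation': [0.6987, 0.6527, -0.202, -0.2121]}
chest [([180.5, 317.7], 0.73)]
bolt_knob [([198.0, 221.4], 0.76)]
bolt2_knob [([497.6, 183.2], 0.87)]
top {'camera_matrix': [[470.9052, 0.0, 312.309], [0.0, 470.9052, 242.4324], [0.0, 0.0, 1.0]], 'xyz': [0.4034, 0.0442, 0.8516], 'rotation': [0.7117, -0.696, 0.0709, -0.0633]}
chest [([457.9, 242.2], 0.88)]
bolt_knob [([453.8, 264.2], 0.63)]
bolt2_knob [([139.7, 277.8], 0.51)]
0.4 [0.16588714 0.60244779 0.22241343] [ 0.09463985  0.70076931 -0.09485713  0.70069094]
```

View pics/scene0.png

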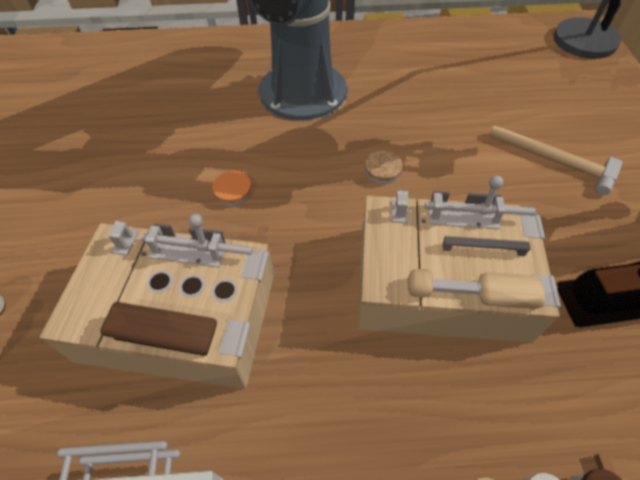

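View pics/top0.png

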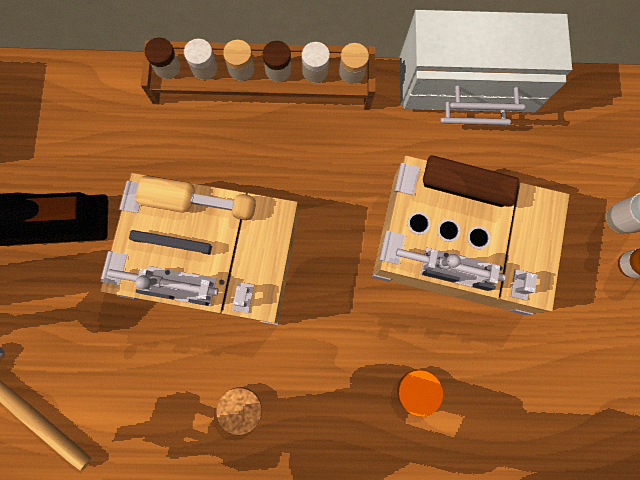

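The top view shows the vented chest on the right (vents at about (419,223), (449,231), (479,237), knob at about (453,263)). The bow-handle chest is on the left. In the scene view the vented chest is also the left one, with its knob at (197,221).

```bash
cat > h.py <<'E'
import numpy as np
from scipy.spatial.transform import Rotation as R
from scipy.optimize import least_squares
from rig import get_obs, imaging, robot
P={c:imaging.camera_params(c) for c in("scene","top")}
def proj(c,X):
    p=P[c];Rm=np.array(p["rotation"]);Rm=R.from_quat(Rm).as_matrix() if Rm.size==4 else Rm
    v=(np.atleast_2d(X)-p["xyz"])@Rm;v=v@np.array(p["camera_matrix"]).T
    return v[:,:2]/v[:,2:]
def back(c,u,z):
    p=P[c];d=R.from_quat(p["rotation"]).as_matrix()@np.linalg.solve(p["camera_matrix"],[*u,1]);o=np.array(p["xyz"])
    return o+d*(z-o[2])/d[2]
def tri(us,ut): return least_squares(lambda X:np.r_[proj("scene",X)[0]-us,proj("top",X)[0]-ut],[.5,-.2,.15])
def chest2w(x,y,yaw,p): return R.from_euler("z",yaw).apply(np.atleast_2d(p))+[x,y,0]
E
python3 - <<'E'
from h import *
k=tri([197.5,221],[453.5,263.5]);print("knob",k.x,k.fun)
k2=tri([497,183],[141,281]);print("knob2",k2.x,k2.fun)
C=[back("top",u,.1) for u in [(405,157),(569,194),(553,312),(375,275)]];print(np.round(C,3))
# fit: corners top: (+x,+y),(+x,-y),(-x,-y),(-x,+y)
cor=np.array([[.1,.14,.1],[.1,-.14,.1],[-.1,-.14,.1],[-.1,.14,.1]])
top=np.array([(405,157),(569,194),(553,312),(375,275)])
sc=np.array([(57,337),(107,226),(270,241),(247,373)]) 
f=lambda q:(proj("top",chest2w(*q,cor))-top).ravel()
r=least_squares(f,[.45,-.2,-.2]);print(r.x,np.round(r.fun,1))
print(np.round(proj("scene",chest2w(*r.x,cor)),0))
V=[back("top",u,.1) for u in [(419,223),(449,231),(479,237)]];print(np.round(V,3), np.arctan2(*(V[0]-V[2])[:2]))
for K in(k.x,):
  print("knob in chest",R.from_euler("z",-r.x[2]).apply(K-[r.x[0],r.x[1],0]))
E
```

```text
knob [ 0.50824502 -0.16882997  0.16795513] [-0.93127673 -0.11596927 -0.95090657  0.02334542]
knob2 [0.47151932 0.28242332 0.17248671] [ 0.77299647 -0.05959079  0.71872035  0.23148122]
[[ 0.699 -0.116  0.1  ]
 [ 0.641 -0.389  0.1  ]
 [ 0.444 -0.348  0.1  ]
 [ 0.497 -0.064  0.1  ]]
[ 0.56996203 -0.22910959 -0.20818752] [-1.8  1.  -1.5  0.9 -1.3  0.7  4.5 -2.3]
[[238. 361.]
 [ 42. 334.]
 [101. 220.]
 [269. 240.]]
[[ 0.585 -0.137  0.1  ]
 [ 0.572 -0.186  0.1  ]
 [ 0.564 -0.235  0.1  ]] 0.2128549875865643
knob in chest [-0.07284337  0.0462219   0.16795513]
```

```bash
python3 - <<'E'
import cv2
a=cv2.imread("pics/scene0.png")[200:400,40:290];b=cv2.imread("pics/top0.png")[145:325,360:580]
a=cv2.resize(a,(800,640),interpolation=2)[:300];b=cv2.resize(b[60:],(800,436))[:300]
cv2.imwrite("pics/c1.png",cv2.vconcat([a,b]))
E
```

```text
(no output)
```

View pics/c1.png

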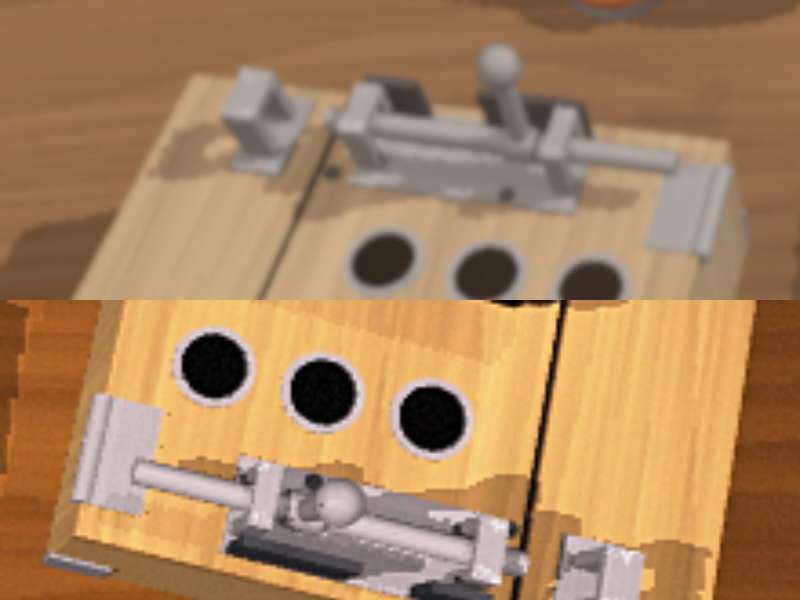

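```bash
cat >> h.py <<'E'
def delta(X,yaw):
    o=get_obs();T=R.from_quat(o["tool_rot"])
    x=np.array([0,0,-1.]);ty=T.as_matrix()[:,1]
    y=np.array([-np.sin(yaw),np.cos(yaw),0]); y=y if y@ty>0 else -y
    G=R.from_matrix(np.c_[x,y,np.cross(x,y)])
    print("t",o["time"],"pos",np.round(o["position"],4),"F",np.round(o["ft_force"],1),"w",o["grip_width"])
    print("tool axes in world (rows x,y,z)\n",np.round(T.as_matrix().T,2))
    print("shift mm (tool)",np.round(1000*T.inv().apply(np.array(X)-o["position"]),1),"turn deg",np.round((T.inv()*G).as_rotvec(degrees=True),1))
E
python3 - <<'E'
from h import *
k=tri([195.5,220.5],[453.5,262]);print(k.x,k.fun)
vy=-.212
print("knob chest",R.from_euler("z",.21).apply(k.x-[.570,-.229,0]))
delta([k.x[0],k.x[1],.27],-.21)
E
```

```text
[ 0.5100285  -0.16935302  0.1712691 ] [ 0.05131644  0.00642651  0.05248465 -0.0013507 ]
knob chest [-0.07108799  0.04583493  0.1712691 ]
t 0.4 pos [0.1659 0.6024 0.2224] F [-0.1 -0.2 -0.9] w 0.08691143313551243
tool axes in world (rows x,y,z)
 [[-0.   -0.   -1.  ]
 [ 0.27  0.96 -0.  ]
 [ 0.96 -0.27 -0.  ]]
shift mm (tool) [ -47.4 -652.7  536.7] turn deg [-3.4 -0.   0. ]
```

```bash
python3 -m inch '[[87,[-50,0,0],[0,0,0]],[87,[-10,-40,40],[0,0,0]],[87,[0,-48,38],[0,0,0]],[87,[0,-48,38],[0,0,0]],[87,[0,-48,38],[0,0,0]],[87,[0,-48,38],[0,0,0]],[87,[0,-48,38],[0,0,0]],[87,[0,-48,38],[0,0,0]],[87,[0,-48,38],[0,0,0]],[87,[0,-48,38],[0,0,0]],[87,[0,-48,38],[0,0,0]],[87,[0,-48,38],[0,0,0]]]' 20; python3 -c "
from h import *
delta([.510,-.169,.23],-.21)"
```

```text
time: 1.9
position: [0.4425, -0.0186, 0.2872]
tool_rot: [0.094, 0.696, -0.089, 0.707]
ft_force: [1.8, 0.7, -0.7]
grip_width: 0.0872
t 1.9 pos [ 0.4425 -0.0186  0.2872] F [ 1.8  0.7 -0.7] w 0.08721883634509583
tool axes in world (rows x,y,z)
 [[ 0.02  0.01 -1.  ]
 [ 0.26  0.97  0.01]
 [ 0.97 -0.26  0.01]]
shift mm (tool) [  57.5 -128.5  103.1] turn deg [-2.9  0.8 -0.5]
```

```bash
python3 -m inch '[[87,[0,-43,35],[-1,0,0]],[87,[0,-43,35],[-1,0,0]],[87,[20,-43,33],[-1,0,0]],[87,[15,0,0],[0,0,0]],[87,[0,0,0],[0,0,0]]]'; python3 - <<'E'
from h import *
import cv2
a=[]
for c in("scene","top"):
    im=imaging.camera(c)
    print(c,[(np.round(d["pixel"],1).tolist(),round(d["confidence"],2)) for d in imaging.tip_of(c,"bolt_knob")])
    b=im[160:310,100:300] if c=="scene" else im[190:340,370:570]
    a.append(cv2.resize(b,(800,600))[:,:,::-1] )
cv2.imwrite("pics/c2.png",cv2.resize(cv2.hconcat(a),(800,300)))
delta([.510,-.169,.165],-.21)
E
```

```text
time: 2.52
position: [0.5154, -0.1788, 0.2525]
tool_rot: [0.077, 0.696, -0.073, 0.71]
ft_force: [-0.2, -0.0, 0.2]
grip_width: 0.0868
scene [([197.3, 223.0], 0.69)]
top [([452.7, 262.1], 0.44)]
t 2.725 pos [ 0.5167 -0.1785  0.2547] F [-0.1  0.7  0.6] w 0.08640782718179733
tool axes in world (rows x,y,z)
 [[ 0.03  0.   -1.  ]
 [ 0.21  0.98  0.01]
 [ 0.98 -0.21  0.02]]
shift mm (tool) [ 89.6   7.4 -10.7] turn deg [-0.1  1.4 -0.3]
```

View pics/c2.png

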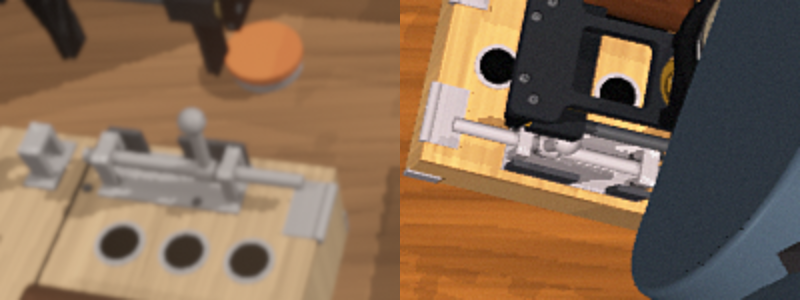

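```bash
python3 -m inch '[[87,[30,7,-10],[0,1.4,0]],[87,[30,0,0],[0,0,0]],[87,[20,0,0],[0,0,0]],[87,[0,0,0],[0,0,0]]]'; python3 -c "
from h import *
delta([.510,-.169,.157],-.21)"
```

```text
time: 3.22
position: [0.5108, -0.1658, 0.1776]
tool_rot: [0.073, 0.7, -0.072, 0.706]
ft_force: [0.2, -0.2, -0.4]
grip_width: 0.0867
t 3.225 pos [ 0.5108 -0.1658  0.1776] F [ 0.2 -0.2 -0.4] w 0.08666836930743066
tool axes in world (rows x,y,z)
 [[ 0.01  0.   -1.  ]
 [ 0.2   0.98  0.  ]
 [ 0.98 -0.2   0.01]]
shift mm (tool) [20.6 -3.4 -0.3] turn deg [ 0.3  0.5 -0.2]
```

```bash
python3 -m inch '[[87,[20,-3,0],[0,0,0]],[60,[0,0,0],[0,0,0]],[10,[0,0,0],[0,0,0]],[10,[0,0,0],[0,0,0]],[10,[0,0,0],[0,0,0]],[10,[0,0,0],[0,0,0]],[10,[0,0,0],[0,0,0]],[10,[0,0,0],[0,0,0]]]' 20; python3 - <<'E'
from h import *
import cv2
delta([.510,-.169,.157],-.21)
im=imaging.camera("scene");cv2.imwrite("pics/c3.png",cv2.resize(im[160:310,100:300],(600,450))[:,:,::-1])
E
```

```text
time: 4.22
position: [0.5142, -0.1689, 0.1645]
tool_rot: [0.071, 0.696, -0.072, 0.711]
ft_force: [0.2, -0.4, 0.4]
grip_width: 0.025
t 4.225 pos [ 0.5142 -0.1689  0.1645] F [ 0.2 -0.4  0.4] w 0.025006241327221814
tool axes in world (rows x,y,z)
 [[ 0.02 -0.   -1.  ]
 [ 0.2   0.98 -0.  ]
 [ 0.98 -0.2   0.02]]
shift mm (tool) [ 7.4 -0.9 -4.2] turn deg [0.4 1.2 0. ]
```

View pics/c3.png

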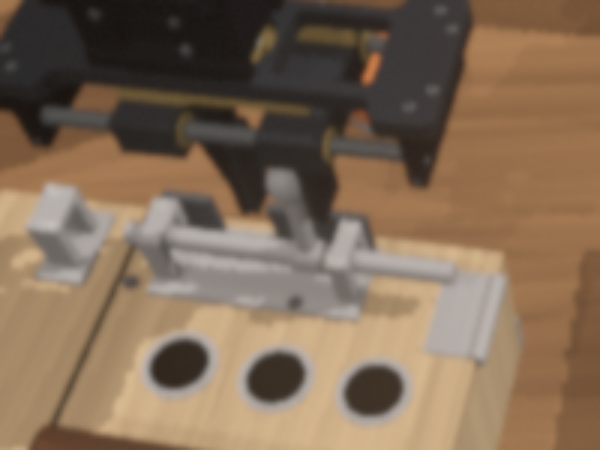

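The fingers straddle the ball and are still closing at 25 mm. I'll lower slightly and finish the grip.

```bash
python3 -m inch '[[28,[9,0,-4],[0,1,0]],[10,[0,0,0],[0,0,0]],[10,[0,0,0],[0,0,0]],[10,[0,0,0],[0,0,0]],[10,[0,0,0],[0,0,0]]]' 20; python3 -c "
from h import *
delta([.510,-.169,.157],-.21)"
```

```text
time: 4.9
position: [0.5101, -0.1679, 0.1546]
tool_rot: [0.071, 0.703, -0.071, 0.704]
ft_force: [0.2, 0.5, 0.1]
grip_width: 0.0182
t 4.9 pos [ 0.5101 -0.1679  0.1546] F [0.2 0.5 0.1] w 0.018166011083746873
tool axes in world (rows x,y,z)
 [[ 0.   -0.   -1.  ]
 [ 0.2   0.98  0.  ]
 [ 0.98 -0.2   0.  ]]
shift mm (tool) [-2.4 -1.1  0.1] turn deg [ 0.4  0.1 -0. ]
```

```bash
python3 -m inch '[[10,[0,0,0],[0,0,0]],[10,[0,-9,0],[0,0,0]],[10,[0,-9,0],[0,0,0]],[10,[0,-9,0],[0,0,0]],[10,[0,-9,0],[0,0,0]],[10,[0,0,0],[0,0,0]]]'; python3 -c "
from h import *
delta([.510,-.169,.157],-.21)"
```

```text
time: 5.65
position: [0.5019, -0.2053, 0.1546]
tool_rot: [0.072, 0.703, -0.071, 0.703]
ft_force: [0.4, 0.3, 0.7]
grip_width: 0.0182
t 5.65 pos [ 0.5019 -0.2053  0.1546] F [0.4 0.3 0.7] w 0.01815404607273559
tool axes in world (rows x,y,z)
 [[ 0.    0.   -1.  ]
 [ 0.2   0.98  0.  ]
 [ 0.98 -0.2  -0.  ]]
shift mm (tool) [-2.3 37.2  0.7] turn deg [ 0.4 -0.  -0.1]
```

```bash
python3 -m inch '[[10,[0,-5,0],[0,0,0]],[10,[0,-4,0],[0,0,0]],[10,[0,-4,0],[0,0,0]],[10,[0,-4,0],[0,0,0]]]'; python3 - <<'E'
from h import *
import cv2
delta([.510,-.169,.157],-.21)
im=imaging.camera("scene");cv2.imwrite("pics/c4.png",cv2.resize(im[160:310,60:260],(600,450))[:,:,::-1])
E
```

```text
time: 6.15
position: [0.4983, -0.2158, 0.1544]
tool_rot: [0.079, 0.704, -0.068, 0.703]
ft_force: [3.9, 14.6, 5.7]
grip_width: 0.0178
t 6.15 pos [ 0.4983 -0.2158  0.1544] F [ 3.9 14.6  5.7] w 0.017818273635513974
tool axes in world (rows x,y,z)
 [[ 0.    0.02 -1.  ]
 [ 0.21  0.98  0.02]
 [ 0.98 -0.21 -0.  ]]
shift mm (tool) [-1.9 48.2  1.9] turn deg [ 0.2 -0.2 -0.9]
```

View pics/c4.png

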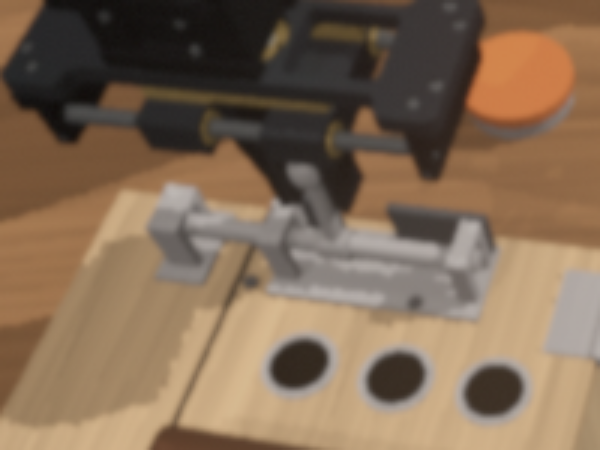

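The bolt is at its end stop: it moved about 48 mm, the force rose to 15 N, and the bar shows through the keeper. I'll ease off and start the turn.

```bash
python3 -m inch '[[10,[0,1,0],[0,0,0]],[10,[1,0,-11],[0,0,0]],[10,[3,0,-10.5],[0,0,0]],[10,[5,0,-9.5],[0,0,0]],[10,[0,0,0],[0,0,0]]]'; python3 -c "
from h import *
delta([.498,-.2158,.1544],-.21)"
```

```text
time: 6.82
position: [0.4691, -0.2084, 0.1429]
tool_rot: [0.079, 0.701, -0.068, 0.705]
ft_force: [1.6, 0.8, -3.1]
grip_width: 0.0173
t 6.825 pos [ 0.4691 -0.2084  0.1429] F [ 1.6  0.8 -3.1] w 0.01734072764323178
tool axes in world (rows x,y,z)
 [[ 0.01  0.01 -1.  ]
 [ 0.21  0.98  0.02]
 [ 0.98 -0.21  0.  ]]
shift mm (tool) [-11.4  -1.1  29.9] turn deg [ 0.1  0.2 -0.9]
```

```bash
python3 -m inch '[[10,[5,0,-9.5],[0,0,0]],[10,[8,0,-7],[0,0,0]],[10,[9,0,-5],[0,0,0]],[10,[0,0,0],[0,0,0]]]'; python3 - <<'E'
from h import *
import cv2
delta([.498,-.2158,.1544],-.21)
im=imaging.camera("scene");cv2.imwrite("pics/c5.png",cv2.resize(im[160:310,60:260],(600,450))[:,:,::-1])
E
```

```text
time: 7.32
position: [0.4525, -0.2047, 0.1213]
tool_rot: [0.08, 0.697, -0.07, 0.71]
ft_force: [3.2, 3.6, -1.3]
grip_width: 0.0183
t 7.325 pos [ 0.4525 -0.2047  0.1213] F [ 3.2  3.6 -1.3] w 0.01826829448272359
tool axes in world (rows x,y,z)
 [[ 0.02  0.01 -1.  ]
 [ 0.21  0.98  0.02]
 [ 0.98 -0.21  0.02]]
shift mm (tool) [-32.4  -0.7  47.4] turn deg [-0.1  1.  -0.9]
```

View pics/c5.png

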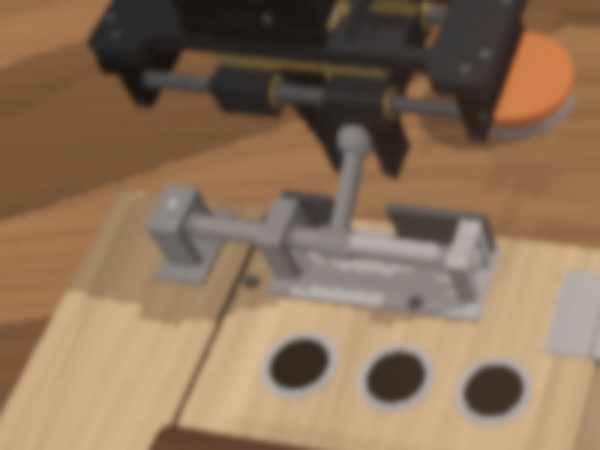

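The handle leans forward through the notch with the ball still held. Now the rest of the arc.

```bash
python3 -m inch '[[10,[9,0,-4],[0,0,0]],[10,[9,0,-2],[0,0,0]],[10,[7,0,-1],[0,0,0]],[10,[4,0,0],[0,0,0]],[10,[0,0,0],[0,0,0]]]'; python3 -c "
from h import *
delta([.498,-.2158,.1544],-.21)"
```

```text
time: 8.0
position: [0.4473, -0.2036, 0.0931]
tool_rot: [0.079, 0.695, -0.071, 0.711]
ft_force: [2.8, 2.7, 3.0]
grip_width: 0.0168
t 8.0 pos [ 0.4473 -0.2036  0.0931] F [2.8 2.7 3. ] w 0.016804532066350873
tool axes in world (rows x,y,z)
 [[ 0.02  0.01 -1.  ]
 [ 0.21  0.98  0.01]
 [ 0.98 -0.21  0.02]]
shift mm (tool) [-60.2  -0.4  53.4] turn deg [-0.1  1.2 -0.8]
```

```bash
python3 -m inch '[[10,[4,0,0],[0,0,0]],[10,[3,0,0],[0,0,0]]]'; python3 -m inch '[[10,[0,0,0],[0,0,0]],[40,[0,0,0],[0,0,0]],[87,[0,0,0],[0,0,0]],[87,[0,0,0],[0,0,0]],[87,[0,0,0],[0,0,0]],[87,[0,0,0],[0,0,0]],[87,[-30,0,0],[0,0,0]],[87,[-40,0,0],[0,0,0]],[87,[-40,0,-30],[0,0,0]],[87,[0,0,-50],[0,0,0]],[87,[0,50,-30],[0,0,0]],[87,[0,50,0],[0,0,0]]]'; python3 - <<'E'
from h import *
import cv2
a=[];px={}
for c in("scene","top"):
    im=imaging.camera(c)
    for t in("bolt_knob","bolt2_knob"):
        d=imaging.tip_of(c,t);print(c,t,[(np.round(x["pixel"],1).tolist(),round(x["confidence"],2)) for x in d])
    b=im[160:310,60:260] if c=="scene" else im[190:340,370:570]
    a.append(cv2.resize(b,(400,300))[:,:,::-1])
cv2.imwrite("pics/c6.png",cv2.hconcat(a))
E
```

```text
time: 8.25
position: [0.4476, -0.2037, 0.0895]
tool_rot: [0.078, 0.695, -0.071, 0.711]
ft_force: [-1.4, 6.0, 27.3]
grip_width: 0.0168
time: 9.75
position: [0.3539, -0.0876, 0.2013]
tool_rot: [0.078, 0.696, -0.074, 0.71]
ft_force: [0.8, -1.0, 0.3]
grip_width: 0.0871
scene bolt_knob [([184.5, 213.3], 0.72), ([497.2, 180.6], 0.25)]
scene bolt2_knob [([497.2, 181.2], 0.57)]
top bolt_knob [([463.8, 304.3], 0.62)]
top bolt2_knob [([140.6, 276.7], 0.86)]
```

View pics/c6.png

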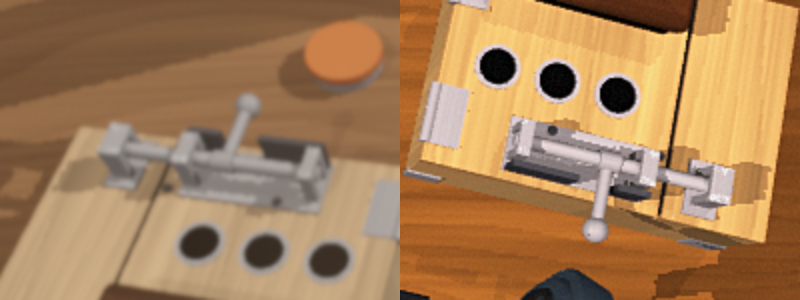

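```bash
python3 - <<'E'
from h import *
k=tri([184.2,212.3],[467,304.8]);print(k.x,k.fun)
print("knob chest",R.from_euler("z",.21).apply(k.x-[.570,-.229,0]))
k=tri([497.2,181],[140.6,279]);print("knob2",k.x)
E
```

```text
[ 0.45156595 -0.20460421  0.11897965] [ 0.1999422   0.02666247  0.19431265 -0.00764493]
knob chest [-0.12091771 -0.00082892  0.11897965]
knob2 [0.4735367  0.28038258 0.17942663]
```

```bash
python3 -c "
from rig import robot
print(robot.hand_in())"
```

```text
the job is handed in; nothing more can be done
None
```

I bolted the vented chest and handed the job in at about 10 s on the robot's clock. I gripped the ball, slid the bolt about 48 mm to its end stop, then turned the handle forward through the notch until it stopped.

**Stops felt:** the force rose to about 15 N at the end of the slide. It reached about 27 N upward at the end of the turn, well under the limits.

**Bolted chest:** the last pictures show the bar in the keeper and the handle lying over the chest's front. From both cameras the ball is at about (-121, -1, 119) mm in the chest's frame. Fully bolted and flat would be (-125, 0, 122), so it agrees within the accuracy of my measurements.

**Other chest:** I did not touch its bolt. Its ball measured within about 7 mm before and after, mostly in height; I take that as pixel-reading error, since the arm only passed well above it on the way in.

**At hand-in:** the gripper was open and clear of everything, with the wrist force near zero. No check failed.

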